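Switch the shop air to the blue outlet

TASK

Switch the workshop air over to the blue outlet: push the red lever all the way shut, then, with the air off, push the spoked wheel round until its orange-tipped pointer aims at the middle of the blue outlet, then push the lever fully open again. Only push, with one closed finger and gently: do not grip the lever or the wheel, do not let the wheel turn while the air is on, and leave the other things on the bench where they are.

Things in the scene. Friction and masses are not known exactly. Their poses are not given: they have to be found in the camera images.
- manifold: Fixed plywood board, top at z = 18 mm, with air valve, brass pipe and diverter. Origin on the bench; the board spans x -45 to 115, y -185 to 190 mm in its frame. The pipe runs along its y at x = 0, top 54 mm above the bench (fittings to 65 mm). Wheel axis at (0, -85) mm, lever axis at (0, 125) mm, both vertical. Place and yaw vary. A wall shelf hangs 0.48 m above the bench beyond world x = 0.66.
- hub (a point): On the wheel's vertical axis, 95 mm above the bench. Grey hub 38 mm across; three grey arms 120 degrees apart, 12 mm wide, 87 to 103 mm above the bench: the orange-tipped pointer (95 mm from axis to tip) and two with 22 mm black ball ends (to 77 mm). Under the hub a round body 56 mm across, tapering above z = 64 mm; nothing else nearby under the arms is higher than 65 mm.
- pointer_tip (a point): The orange tip of the wheel's pointer, 95 mm from the axis, at mid-height of the arm, 95 mm above the bench.
- aim (a point): Imaginary point on the pointer's centre line, 100 mm from the wheel's axis, 95 mm above the bench: directly above the middle of an outlet when the pointer is aimed at it.
- wheel (a joint): Angle of the wheel (rad): 0 when the pointer lies along the board's +x, growing anticlockwise seen from above; stops at -1.35 and +1.35. The three outlets stand at -1, 0 and +1. Steady friction 0.10 N m, no spring: it stays where it is left.
- lever_pivot (a point): Point on the vertical axis of the valve lever, 95 mm above the bench (mid-height of the red grip). The lever is 105 mm long; its red grip, 18 mm wide and 16 mm tall (87 to 103 mm above the bench), runs from 37 to 105 mm from the axis.
- lever_tip (a point): The free end of the red lever, 105 mm from its axis, 95 mm above the bench.
- lever (a joint): Angle of the lever (rad): 0 = fully open, against its stop, the lever over the pipe, along the board's -y, towards the wheel; pi/2 = shut, against its stop, the lever across the pipe, along the board's -x, towards the robot. It grows clockwise seen from above. Steady friction 0.10 N m, no spring.
- outlet_blue: Blue push-on air outlet: upright round coupler 36 mm tall, 27 mm across, standing fixed on the board 100 mm from the wheel's axis, its top at world z = 54 mm. Origin at the centre of its underside. The three outlets change places.
- outlet_green: Green push-on air outlet: upright round coupler 36 mm tall, 27 mm across, standing fixed on the board 100 mm from the wheel's axis, its top at world z = 54 mm. Origin at the centre of its underside.
- outlet_yellow: Yellow push-on air outlet: upright round coupler 36 mm tall, 27 mm across, standing fixed on the board 100 mm from the wheel's axis, its top at world z = 54 mm. Origin at the centre of its underside.
- black_tape: Loose roll of black tape, 66 mm across, 19 mm tall, lying on the bench just in front of the board, under the lever's swing. Origin at the centre of its underside. Leave it.
- wrench: Loose steel wrench, 41 x 237 x 9 mm, long along its y, lying in front of the board. Origin under its middle. Leave it.
- screwdriver: Loose yellow screwdriver, 27 x 181 x 25 mm, long along its y, lying right of the board. Origin under its middle. Leave it.
- grease: Loose red and white tin, 68 x 72 x 60 mm, right of the board towards the back. Origin at the centre of its underside. Leave it.
- oak: Loose oak block, 45 x 75 x 45 mm, left of the board. Origin at the centre of its underside. Leave it.

How it is judged:
By the outcome, as a careful person would: the job done as asked, in the order asked, and still so for the second after the job is handed in, with the robot touching nothing.
It also fails if it takes over 72 s, if anything falls off the work surface, if the arm or the gripper's body presses on something with over 40 N, if the wrist force passes 120 N, or if a joint passes its speed limit or range.

ROBOT

A 6-joint arm with a two-finger parallel gripper is mounted at the origin on a cart in front of the work surface, level with it; the furniture and walls round the work are solid. World frame = base frame: x ahead of the robot, y to its left, z up, the work surface at z = 0. Lengths are in mm, angles in rad, forces in N, time in s.
With the tool pointing down it reaches from about 275 to 725 mm from the base axis. Payload 5.6 kg.
Tool frame: the origin (TCP) lies where the fingers leave the gripper's body, on its centre line; the fingertips stand 73 mm ahead of it and the grasp point (between the pads) lies 54 mm ahead of it; z points along the fingers, y is the direction in which the jaws open and shut (so a half turn about z gives the same grasp; the last joint's range is limited). The gripper opens to 85 mm and grips with 20 to 120 N. Pads are 22 mm wide; open, the fingers measure 114 mm over their backs; the gripper's body (76 mm by 85 mm) begins 54 mm behind the grasp point. The pads swing forward as they close: fully open they stand 13 mm farther back than shut.
Start: joints at [1.506, 0.255, 0.108, 0, -1.424, -0.285], TCP at [188.463, 516.696, 303.883] pointing down, gripper open.
Joint ranges: [-2.95, 2.95], [-1.21, 1.97], [-1.09, 1.5], [-2.87, 1.71], [-2.94, -0.07], [-3.05, 3.05]. Speed limits (rad/s): [2.57, 2.57, 3.14, 3.14, 3.14, 3.14].

INTERFACE

Orientations are given as [roll, pitch, yaw] about the fixed x, y, z axes, in that order (R = Rz(yaw) Ry(pitch) Rx(roll)).
In Python, from cell import * gives the robot as it stands. The module is installed in compiled form; this text tells all that it offers.
- The arm moves only by the tool play_rows, never from a script. Its argument "rows" is one flat list of numbers, 7 for each row, row after row: the shift along the world's x, y, z in m, then the turn, a rotation vector about the world's x, y, z in degrees, then the opening in per cent of the stroke, from 0 (shut) to 100 (fully open). A call has 1 to 8 rows; each row shifts and turns the pose as measured when the row begins; what a row does not reach is not made up. A row lasts 1/8 s, in which the tool goes at most 62.5 mm and 10.7 degrees, less where a joint would pass 70% of its speed; a pose out of reach is approached as far as the arm can. A call with a gripper value outside its range is refused whole. The fingers move at their own pace and stop on an object; the grip force is fixed at half the most. Time passes only in rows, so rows that do not move let the fingers close. It gives the time, the measured TCP pose, the force and the opening at its end, in the units of the state.
- state(): the state, without advancing time (a new reading comes with each control period).
- get_image(name): name is "scene" or "side" or "wrist"; returns a dict with "image" (384x512x3 uint8, blue, green, red), "mtx" (3x3 intrinsics, pixels), "R" (3x3) and "t" (3): a world point X has camera coordinates R X + t; the wrist camera has in their place "mount" (4x4, takes a point from camera to tool coordinates, whose origin is the TCP and whose axes are the flange's). Camera axes: x right, y down, z forward; pixel columns grow to the right and rows downward; lengths in mm; the calibration is good to about 2 mm. A picture is of the moment at which its call begins: read the wrist's pose just before it. There is no depth.
- job_done(): hands the job in, once; it reports no verdict.
The state is a dict: "clock": time; "qpos": joint angles; "joint_vel": joint speeds; "effort": joint torques, N m; "position": TCP position; "tool_rot": TCP orientation; "contact_force": force on the tool from outside, world axes, zero at the start; "ft_torque": the same for the moment, N m; "grip_width": opening from 0.0 (shut) to 1.0 (fully open).
Only numpy, scipy, OpenCV 4.12 (cv2) and the standard library are available. Lean on these libraries where they do the work, as an engineer would, in place of code of your own. Each camera call takes 0.05 s, during which the arm holds its last target. There are 200 camera calls.

## Working session

There is one attempt and no reset: what is moved stays moved. The work goes in short steps, Python scripts to look and compute and a tool call to move; the robot and the scene stay as the last step left them, time stands still between calls to the robot, and variables do not carry over. Pictures are saved under pics/ and viewed, about 8 in all and at most 12, crops included, and the job is handed in when it is done.

Besides the shell and the picture viewer there is one more tool, called after "Emit:" by a JSON object that holds its "fn" and its "kwargs". play_rows: Moves the arm, as the interface text tells. Its arguments: {"type":"object","properties":{"rows":{"type":"array","items":{"type":"number"}}},"required":["rows"]}

```bash
mkdir -p pics
python3 - <<'E'
from cell import *
import cv2,pickle,numpy as np
s=state();print(s['clock'],s['position'],s['tool_rot'],s['contact_force'],s['grip_width'])
d={}
for n in("scene","side"):
    d[n]=get_image(n);cv2.imwrite(f"pics/{n}0.png",cv2.resize(d[n]["image"],(800,600),interpolation=cv2.INTER_CUBIC))
    c=-d[n]['R'].T@d[n]['t'];print(n,c,d[n]['mtx'].round(1).tolist())
pickle.dump(d,open("cams.pkl","wb"))
E
```

```text
0.0 [188.29551543 516.38321164 303.01271405] [ 3.13973576e+00 -2.22136272e-05 -3.49855666e-01] [-0.74666106  0.1935219   0.17744844] 0.9978200931131843
scene [   7.55205162 -549.30323996  901.12900294] [[423.8, 0.0, 255.6], [0.0, 423.8, 188.9], [0.0, 0.0, 1.0]]
side [ 339.56383406 1111.69123943  483.05974971] [[427.8, 0.0, 255.4], [0.0, 427.8, 193.5], [0.0, 0.0, 1.0]]
```

View pics/scene0.png

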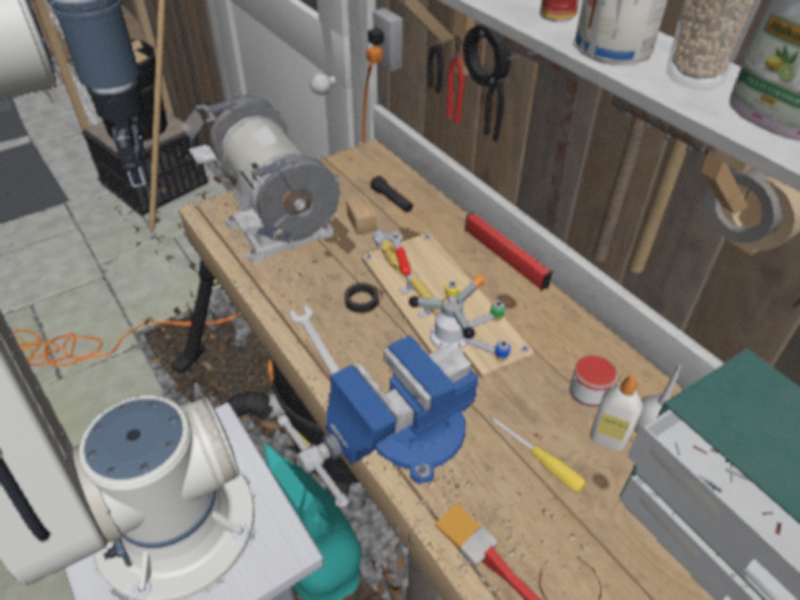

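View pics/side0.png

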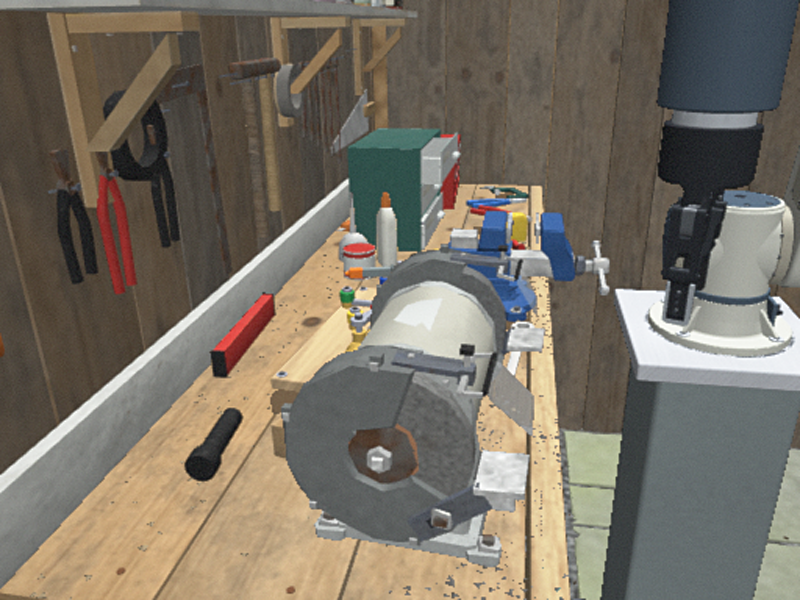

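Run:
```python
import cv2,pickle
d=pickle.load(open("cams.pkl","rb"))["scene"]["image"]
cv2.imwrite("pics/crop1.png",cv2.resize(d[140:240,222:352],None,fx=6,fy=6,interpolation=cv2.INTER_CUBIC))
```

```text
(no output)
```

View pics/crop1.png

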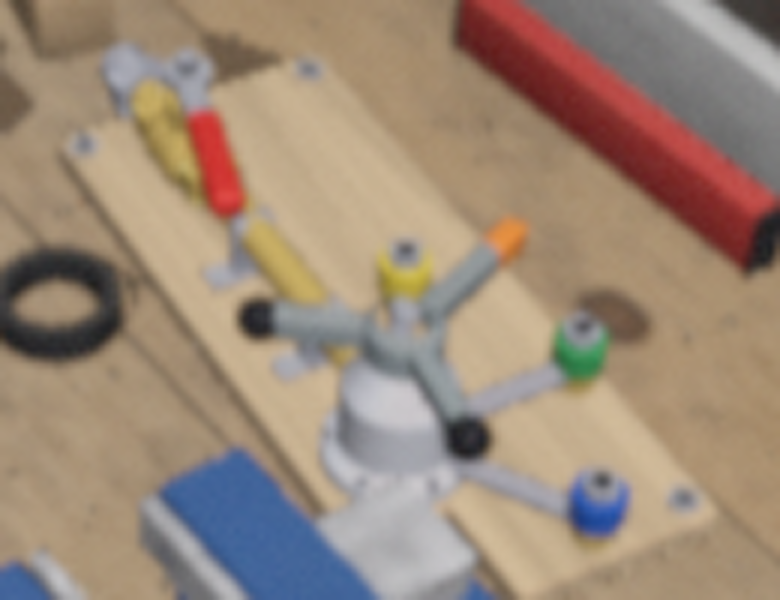

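Seen in crop1: lever pivot about (188,66), lever tip (232,208), pointer tip (516,226), balls (258,318) and (467,438), blue outlet top (602,482), green (583,326), yellow (405,250). I'll fit the board pose to these.

```bash
cat > h.py <<'E'
import numpy as np,cv2,pickle
from scipy.optimize import least_squares
def proj(c,X):
    p=np.atleast_2d(X)@c['R'].T+c['t']; p=p@c['mtx'].T
    return p[:,:2]/p[:,2:]
def rot(a): return np.array([[np.cos(a),-np.sin(a)],[np.sin(a),np.cos(a)]])
# model points in board frame given wheel angle w, lever angle l
def model(w,l):
    W=np.array([0,-85.]);L=np.array([0,125.])
    u=lambda a:np.array([np.cos(a),np.sin(a)])
    m={}
    for n,a in(("oR",-1),("oM",0),("oL",1)): m[n]=(*(W+100*u(a)),54)
    m["tip"]=(*(W+95*u(w)),95)
    m["b1"]=(*(W+66*u(w+2*np.pi/3)),95);m["b2"]=(*(W+66*u(w-2*np.pi/3)),95)
    m["hub"]=(*W,103)
    m["lt"]=(*(L+105*u(-np.pi/2-l)),95);m["lp"]=(*L,100)
    m["cA"]=(-45,190,18);m["cB"]=(115,190,18);m["cC"]=(115,-185,18)
    return m
def world(p,m):
    m=np.array(m,float); o=m.copy(); o[...,:2]=m[...,:2]@rot(p[2]).T+p[:2]; return o
E
cat > fit.py <<'E'
from h import *
c=pickle.load(open("cams.pkl","rb"))["scene"]
ob={"oR":(602,482),"oM":(583,326),"oL":(405,250),"tip":(516,226),"b1":(258,318),"b2":(467,438),"lt":(234,208),"cA":(64,150),"cC":(720,518),"cB":(318,56)}
k=list(ob);uv=np.array([[222+(x+.5)/6-.5,140+(y+.5)/6-.5] for x,y in ob.values()])
def f(p):
    m=model(p[3],p[4]);return (proj(c,world(p,[m[n] for n in k]))-uv).ravel()
r=least_squares(f,[500,100,0,.5,0],loss='soft_l1');print(r.x)
for n,e in zip(k,f(r.x).reshape(-1,2).round(2)):print(n,e)
m=model(r.x[3],r.x[4])
for n in m:print(n,world(r.x,m[n]).round(0), (((proj(c,world(r.x,m[n]))[0]-[222,140])*6)+2.5).round())
E
python3 fit.py
```

```text
[ 5.43175245e+02  1.39425529e+02 -1.21677422e-01  4.24190216e-01
  2.66440308e-01]
oR [-0.38  0.24]
oM [-0.24  0.63]
oL [0.13 0.13]
tip [ 0.75 -0.3 ]
b1 [-0.28  0.66]
b2 [0.2  0.29]
lt [0.04 0.3 ]
cA [-1.27 -2.  ]
cC [ 0.3  -0.83]
cB [ 0.38 -0.82]
oR [576. -35.  54.] [600. 483.]
oM [632.  43.  54.] [582. 330.]
oL [597. 132.  54.] [406. 251.]
tip [624.  83.  95.] [521. 224.]
b1 [484. 100.  95.] [256. 322.]
b2 [518.  -9.  95.] [468. 440.]
hub [533.  55. 103.] [404. 325.]
lt [519. 166.  95.] [234. 210.]
lp [558. 264. 100.] [188.  62.]
cA [522. 333.  18.] [ 56. 138.]
cB [680. 314.  18.] [320.  51.]
cC [635. -58.  18.] [722. 513.]
```

```bash
cat >> h.py <<'E'
def back(c,uv,z):  # pixel at known height -> world
    d=c['R'].T@np.linalg.solve(c['mtx'],[uv[0],uv[1],1]);o=-c['R'].T@c['t']
    return o+d*(z-o[2])/d[2]
E
python3 - <<'E'
from h import *
D=pickle.load(open("cams.pkl","rb"))
S=lambda n,x,y,z:print(n,(x,y),z,back(D[n],((x+.5)*.64-.5,(y+.5)*.64-.5),z).round())
for p in[(330,528),(485,552),(535,460)]:S("side",*p,10)
for p in[(255,250),(330,232),(240,222)]:S("scene",*p,10)
for z in(110,150):S("scene",298,203,z);S("side",380,460,z);S("scene",338,195,z)
for z in(180,220,260):S("scene",290,155,z);S("scene",230,105,z);S("side",440,250,z);S("side",390,350,z)
print("vise")
for z in(100,140,180):S("scene",412,340,z);S("scene",475,378,z);S("side",545,213,z);S("side",494,213,z);
S("scene",362,185+27,0);S("scene",362,212,45)
E
```

```text
side (330, 528) 10 [513. 593.  10.]
side (485, 552) 10 [355. 601.  10.]
side (535, 460) 10 [306. 444.  10.]
scene (255, 250) 10 [352. 476.  10.]
scene (330, 232) 10 [510. 440.  10.]
scene (240, 222) 10 [366. 579.  10.]
scene (298, 203) 110 [446. 444. 110.]
side (380, 460) 110 [455. 607. 110.]
scene (338, 195) 110 [526. 422. 110.]
scene (298, 203) 150 [424. 393. 150.]
side (380, 460) 150 [442. 661. 150.]
scene (338, 195) 150 [500. 373. 150.]
scene (290, 155) 180 [469. 505. 180.]
scene (230, 105) 180 [454. 756. 180.]
side (440, 250) 180 [450. 192. 180.]
side (390, 350) 180 [461. 519. 180.]
scene (290, 155) 220 [444. 446. 220.]
scene (230, 105) 220 [429. 684. 220.]
side (440, 250) 220 [436. 313. 220.]
side (390, 350) 220 [445. 598. 220.]
scene (290, 155) 260 [418. 388. 260.]
scene (230, 105) 260 [404. 611. 260.]
side (440, 250) 260 [421. 435. 260.]
side (390, 350) 260 [429. 676. 260.]
vise
scene (412, 340) 100 [430.  26. 100.]
scene (475, 378) 100 [465. -92. 100.]
side (545, 213) 100 [ 285. -336.  100.]
side (494, 213) 100 [ 394. -323.  100.]
scene (412, 340) 140 [409.  -2. 140.]
scene (475, 378) 140 [ 442. -114.  140.]
side (545, 213) 140 [ 291. -184.  140.]
side (494, 213) 140 [ 388. -173.  140.]
scene (412, 340) 180 [388. -31. 180.]
scene (475, 378) 180 [ 419. -137.  180.]
side (545, 213) 180 [296. -33. 180.]
side (494, 213) 180 [383. -23. 180.]
scene (362, 212) 0 [610. 472.   0.]
scene (362, 212) 45 [580. 421.  45.]
```

Emit:
{"fn": "play_rows", "kwargs": {"rows": [0.008, -0.053, 0, 0, 0, 0, 0, 0.008, -0.053, 0, 0, 0, 0, 0, 0.008, -0.053, 0, 0, 0, 0, 0, 0.008, -0.053, 0, 0, 0, 0, 0, 0.008, -0.053, 0, 0, 0, 0, 0, 0.008, -0.053, 0, 0, 0, 0, 0, 0.05, 0, 0, 0, 0, 0, 0, 0.05, 0, 0, 0, 0, 0, 0]}}

```text
clock: 1.1
position: [335.2, 186.0, 300.9]
tool_rot: [-3.141, -0.002, -0.343]
contact_force: [-0.1, 1.7, 0.5]
grip_width: -0.0
```

Emit:
{"fn": "play_rows", "kwargs": {"rows": [0.05, -0.01, 0.015, 0, 0, 0, 0, 0.05, -0.01, 0.015, 0, 0, 0, 0, 0.04, -0.01, 0.015, 0, 0, 0, 0, 0, 0, 0, 0, 0, 0, 0]}}

```text
clock: 1.6
position: [481.5, 152.7, 344.3]
tool_rot: [3.138, 0.001, -0.347]
contact_force: [-2.0, -0.0, -0.9]
grip_width: 0.002
```

```bash
cat > w.py <<'E'
import sys;from cell import *;from h import *
from scipy.spatial.transform import Rotation as Ro
def shot(name):
    s=state();g=get_image("wrist")
    T=np.eye(4);T[:3,:3]=Ro.from_euler('xyz',s['tool_rot']).as_matrix();T[:3,3]=s['position']
    C=np.linalg.inv(T@g['mount']);c=dict(mtx=g['mtx'],R=C[:3,:3],t=C[:3,3],image=g['image'])
    pickle.dump(c,open(name+".pkl","wb"));cv2.imwrite(f"pics/{name}.png",cv2.resize(g['image'],(768,576),interpolation=cv2.INTER_CUBIC))
    print(s['clock'],s['position'].round(1),s['tool_rot'].round(3),s['qpos'].round(2),s['contact_force'].round(1),g['mount'].round(2).tolist())
if __name__=="__main__":shot(sys.argv[1])
E
python3 w.py w1
```

```text
1.6 [481.5 152.7 344.3] [ 3.138e+00  1.000e-03 -3.470e-01] [ 0.62  0.16  0.09  0.   -1.5   0.6 ] [-2.  -0.  -0.9] [[0.0, -0.97, -0.26, 65.03], [1.0, 0.0, -0.0, 1.2], [0.0, -0.26, 0.97, -69.56], [0.0, 0.0, 0.0, 1.0]]
```

View pics/w1.png

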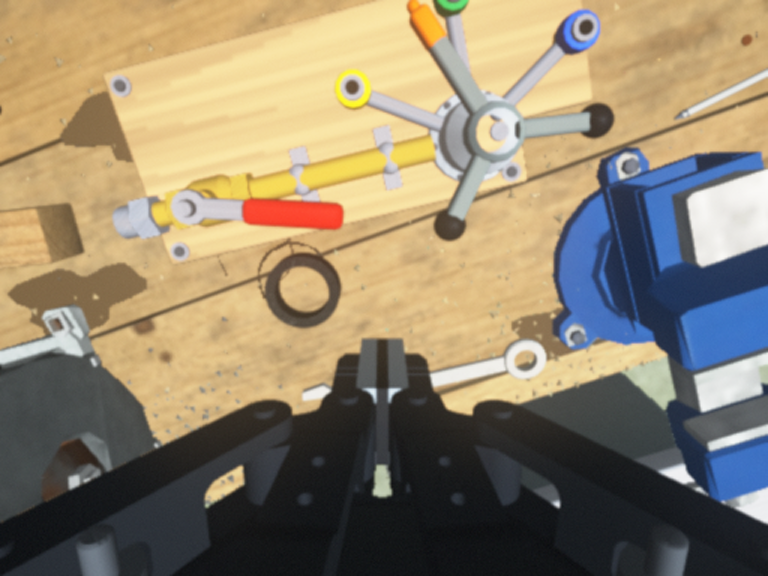

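w1 shows everything: lever pivot (186,208), lever tip (342,216), balls (598,120)/(450,225), pointer tip (413,3), yellow (352,88), blue (585,27). Joint fit with the scene view:

```bash
cat > fit2.py <<'E'
from h import *
c=pickle.load(open("w1.pkl","rb"))
ob={"oR":(585,27),"oL":(352,88),"tip":(413,4),"b1":(450,225),"b2":(598,120),"lt":(342,216),"lp":(186,207),"cB":(106,74)}
k=list(ob);uv=np.array([[(x+.5)/1.5-.5,(y+.5)/1.5-.5] for x,y in ob.values()])
def f(p):
    m=model(p[3],p[4]);return (proj(c,world(p,[m[n] for n in k]))-uv).ravel()
r=least_squares(f,[543,139,-.12,.42,.27],loss='soft_l1');print(r.x.round(3))
for n,e in zip(k,f(r.x).reshape(-1,2).round(2)):print(n,e)
m=model(r.x[3],r.x[4])
for n in ("lp","lt","hub","tip","oR"):print(n,world(r.x,m[n]).round(0))
E
python3 fit2.py
```

```text
[ 5.41517e+02  1.39057e+02 -1.13000e-01  4.01000e-01  2.85000e-01]
oR [1.32 0.18]
oL [ 0.53 -0.37]
tip [-1.89 -2.09]
b1 [0.37 0.34]
b2 [-0.93  0.68]
lt [1.3  0.02]
lp [0.19 1.29]
cB [-3.95 -0.46]
lp [556. 263. 100.]
lt [515. 166.  95.]
hub [532.  55. 103.]
tip [623.  82.  95.]
oR [576. -35.  54.]
```

Emit:
{"fn": "play_rows", "kwargs": {"rows": [0.041, 0.014, -0.03, 0, 0, 0, 0, 0.041, 0.015, -0.05, 0, 0, 0, 0, 0, 0, -0.05, 0, 0, 0, 0, 0, 0, -0.04, 0, 0, 0, 0, 0, 0, 0, 0, 0, 0, 0]}}

```text
clock: 2.28
position: [557.5, 184.0, 170.3]
tool_rot: [3.139, 0.004, -0.343]
contact_force: [-0.5, 0.3, 1.2]
grip_width: 0.003
```

Emit:
{"fn": "play_rows", "kwargs": {"rows": [0, 0, -0.017, 0, 0, 0, 0, -0.012, 0.002, 0, 0, 0, -3, 0, -0.012, 0.004, 0, 0, 0, -9, 0, -0.012, 0.004, 0, 0, 0, -9, 0, -0.01, 0.006, 0, 0, 0, -9, 0, -0.01, 0.007, 0, 0, 0, -9, 0, 0, 0, 0, 0, 0, 0, 0]}}

```text
clock: 3.15
position: [501.9, 210.5, 170.0]
tool_rot: [-3.126, -0.007, -1.036]
contact_force: [0.0, 0.1, -0.2]
grip_width: -0.0
```

```bash
python3 w.py w2
```

```text
3.15 [501.9 210.5 170. ] [-3.126 -0.007 -1.036] [ 0.69  0.31 -0.17  0.01 -1.08 -0.16] [ 0.   0.1 -0.2] [[0.0, -0.96, -0.26, 66.06], [1.0, 0.0, -0.0, 1.68], [0.0, -0.26, 0.96, -69.59], [0.0, 0.0, 0.0, 1.0]]
```

View pics/w2.png

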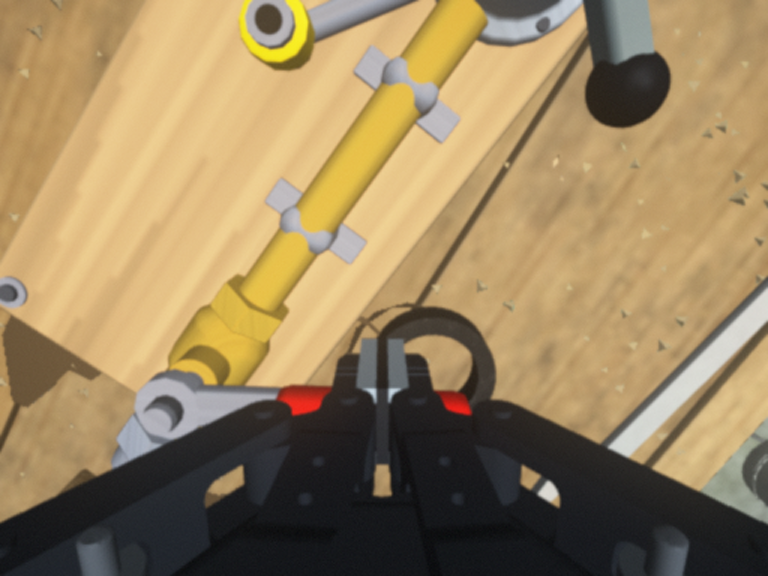

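The finger is pushing the lever as intended (red grip right behind it). It sits a bit high, so lower it, then carry on.

Emit:
{"fn": "play_rows", "kwargs": {"rows": [0.001, -0.001, -0.015, 0, 0, 0, 0, 0, 0, 0, 0, 0, 0, 0]}}

```text
clock: 3.45
position: [503.8, 209.5, 155.2]
tool_rot: [-3.124, -0.006, -1.031]
contact_force: [-0.6, 0.1, -0.0]
grip_width: 0.003
```

Emit:
{"fn": "play_rows", "kwargs": {"rows": [-0.007, 0.007, -0.001, 0, 0, 0, 0, -0.007, 0.008, -0.001, 0, 0, -9, 0, -0.004, 0.009, -0.001, 0, 0, -9, 0, -0.004, 0.009, -0.001, 0, 0, -9, 0, 0, 0.002, 0, 0, 0, -9, 0]}}

```text
clock: 4.08
position: [480.9, 244.6, 151.1]
tool_rot: [-3.125, -0.011, -1.676]
contact_force: [-2.1, -1.9, 0.0]
grip_width: 0.004
```

Emit:
{"fn": "play_rows", "kwargs": {"rows": [0, 0.004, 0, 0, 0, 0, 0, 0, 0.003, 0, 0, 0, 0, 0]}}

```text
clock: 4.32
position: [480.5, 252.0, 151.0]
tool_rot: [-3.125, -0.012, -1.671]
contact_force: [0.4, -0.6, 1.4]
grip_width: -0.0
```

Emit:
{"fn": "play_rows", "kwargs": {"rows": [0, 0.003, 0, 0, 0, 0, 0]}}

```text
clock: 4.45
position: [480.4, 254.0, 151.0]
tool_rot: [-3.125, -0.015, -1.669]
contact_force: [2.7, -10.3, 2.7]
grip_width: -0.003
```

Emit:
{"fn": "play_rows", "kwargs": {"rows": [0, 0.002, 0, 0, 0, 0, 0]}}

```text
clock: 4.58
position: [480.5, 254.1, 151.0]
tool_rot: [-3.126, -0.02, -1.667]
contact_force: [2.6, -9.9, 2.0]
grip_width: -0.001
```

Emit:
{"fn": "play_rows", "kwargs": {"rows": [0.003, -0.02, 0, 0, 0, 0, 0, 0.003, -0.02, 0, 0, 0, 0, 0, 0, 0, 0.05, 0, 0, 0, 0, 0, 0.0, 0.0, 0.05, 0, 0, 9, 0, 0, 0, 0.05, 0, 0, 9, 0]}}

```text
$.rows: bad value
```

```bash
python3 w.py w3
```

```text
4.575 [480.5 254.1 151. ] [-3.126 -0.02  -1.667] [ 0.79  0.34 -0.19  0.03 -1.05 -0.9 ] [ 2.6 -9.9  2. ] [[0.0, -0.96, -0.26, 67.06], [1.0, 0.0, -0.0, 1.44], [0.0, -0.26, 0.96, -69.57], [0.0, 0.0, 0.0, 1.0]]
```

View pics/w3.png

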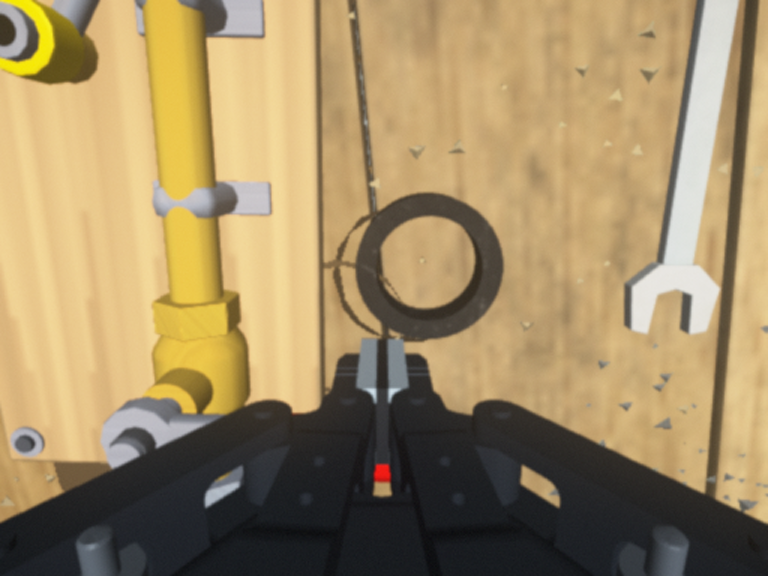

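w3 shows the lever across the pipe, stop force 10 N: shut. (My last retract call was malformed and refused.) Retracting now.

Emit:
{"fn": "play_rows", "kwargs": {"rows": [0.002, -0.02, 0, 0, 0, 0, 0, 0.002, -0.02, 0.01, 0, 0, 0, 0, 0, 0, 0.05, 0, 0, 6, 0, 0.03, -0.02, 0.025, 0, 0, 8, 0, 0.045, -0.04, 0, 0, 0, 8, 0, 0.04, -0.04, 0, 0, 0, 0, 0, 0, 0, 0, 0, 0, 0, 0]}}

```text
clock: 5.5
position: [602.9, 104.2, 243.8]
tool_rot: [-3.117, -0.019, -1.266]
contact_force: [-0.9, 0.1, -0.9]
grip_width: 0.001
```

Emit:
{"fn": "play_rows", "kwargs": {"rows": [-0.007, 0.005, -0.04, 0, 0, 0, 0, 0, 0, -0.035, 0, 0, 0, 0, 0, 0, -0.015, 0, 0, 0, 0, 0, 0, 0, 0, 0, 0, 0]}}

```text
clock: 6.0
position: [595.9, 107.0, 155.6]
tool_rot: [-3.111, -0.017, -1.267]
contact_force: [0.8, 0.1, -0.3]
grip_width: -0.0
```

```bash
python3 w.py w4
```

```text
6.0 [595.9 107.  155.6] [-3.111 -0.017 -1.267] [ 0.45  0.43 -0.04  0.02 -1.08 -0.15] [ 0.8  0.1 -0.3] [[0.0, -0.96, -0.26, 66.44], [1.0, 0.0, -0.0, 1.67], [0.0, -0.26, 0.96, -69.61], [0.0, 0.0, 0.0, 1.0]]
```

View pics/w4.png

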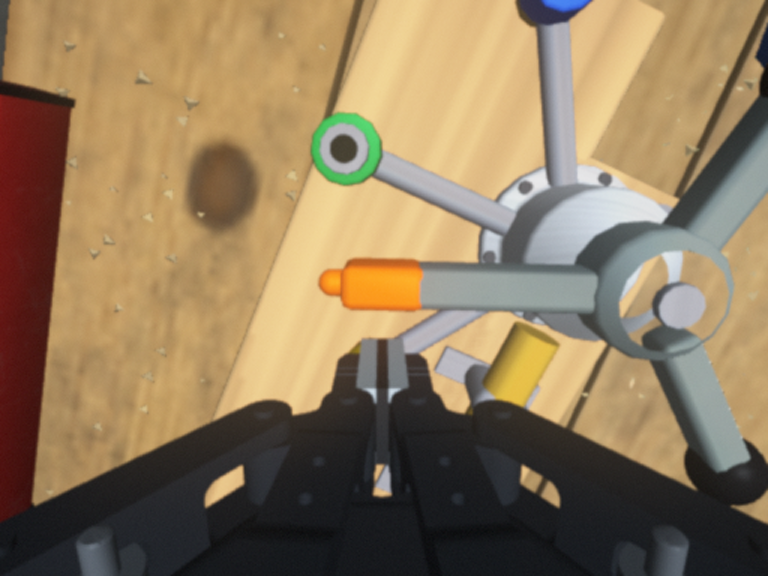

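Emit:
{"fn": "play_rows", "kwargs": {"rows": [0.001, -0.014, -0.002, 0, 0, 0, 0, 0.004, -0.011, 0, 0, 0, -8, 0, 0.004, -0.01, 0, 0, 0, -8, 0, 0.001, -0.011, 0, 0, 0, -8, 0, 0.001, -0.011, 0, 0, 0, -8, 0, -0.002, -0.011, 0, 0, 0, -8, 0, 0, 0, 0, 0, 0, 0, 0]}}

```text
clock: 6.92
position: [609.0, 36.8, 162.5]
tool_rot: [-3.097, -0.008, -1.986]
contact_force: [0.1, 0.3, 0.0]
grip_width: -0.004
```

Emit:
{"fn": "play_rows", "kwargs": {"rows": [-0.002, -0.001, -0.009, 0, 0, 0, 0, -0.004, -0.01, -0.001, 0, 0, -9, 0, -0.006, -0.009, -0.001, 0, 0, -9, 0, -0.006, -0.008, -0.001, 0, 0, -9, 0, 0, 0, 0, 0, 0, 0, 0]}}

```text
clock: 7.55
position: [593.0, 9.7, 151.4]
tool_rot: [-3.091, -0.001, -2.456]
contact_force: [-0.0, -0.4, -0.7]
grip_width: 0.003
```

```bash
python3 w.py w5
```

```text
7.55 [593.    9.7 151.4] [-3.091e+00 -1.000e-03 -2.456e+00] [ 0.3   0.41 -0.09  0.05 -1.05 -1.21] [-0.  -0.4 -0.7] [[0.0, -0.96, -0.26, 67.83], [1.0, -0.0, 0.0, 0.41], [-0.0, -0.26, 0.96, -69.58], [0.0, 0.0, 0.0, 1.0]]
```

View pics/w5.png

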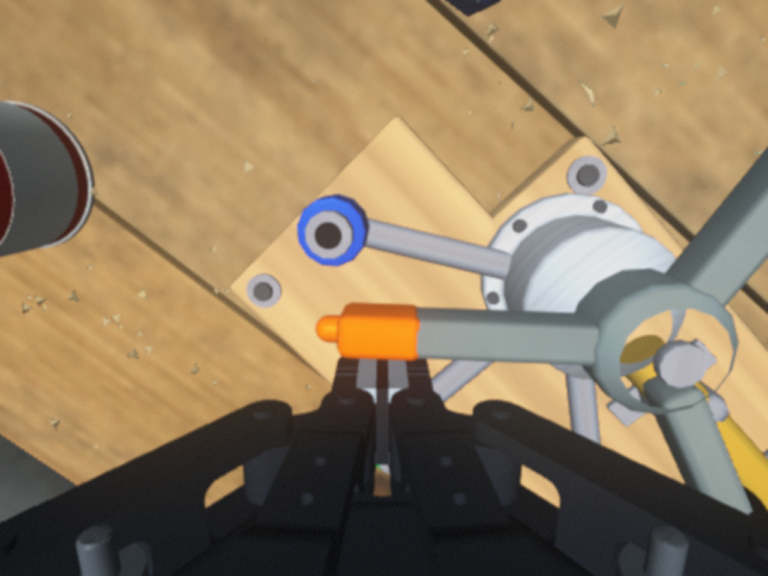

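```bash
cat > m.py <<'E'
from h import *;import sys
def meas(name,tip,blue,hub=None):
    c=pickle.load(open(name+".pkl","rb"));q=lambda p,z:back(c,((p[0]+.5)/1.5-.5,(p[1]+.5)/1.5-.5),z)[:2]
    T=q(tip,95);B=q(blue,54);print("tip",T.round(1),"blue",B.round(1))
    Hs=[np.array([532.,55.])]
    if hub: Hs.append(q(hub,103))
    for H in Hs:
        a=lambda v:np.arctan2(v[1],v[0]);print("H",H.round(1),"r",np.linalg.norm(T-H).round(1),np.linalg.norm(B-H).round(1),"ang",a(T-H).round(3),a(B-H).round(3),"err",(a(T-H)-a(B-H)).round(3))
if __name__=="__main__":meas("w5",(318,328),(328,236),(664,341))
E
python3 m.py
```

```text
tip [590.6 -19.3] blue [576.9 -34.5]
H [532.  55.] r 94.6 100.1 ang -0.903 -1.106 err 0.203
H [530.7  52.3] r 93.3 98.3 ang -0.873 -1.081 err 0.207
```

Emit:
{"fn": "play_rows", "kwargs": {"rows": [-0.004, -0.005, 0, 0, 0, -5, 0, -0.005, -0.005, -0.001, 0, 0, -5, 0, 0, 0, 0, 0, 0, 0, 0]}}

```text
clock: 7.98
position: [585.2, 1.2, 150.4]
tool_rot: [-3.091, 0.001, -2.62]
contact_force: [-0.3, 0.2, -0.6]
grip_width: 0.002
```

```bash
python3 w.py w6
python3 - <<'E'
import cv2
a=cv2.imread("pics/w6.png")[180:420,250:570];cv2.imwrite("pics/w6c.png",cv2.resize(a,None,fx=2.4,fy=2.4,interpolation=cv2.INTER_CUBIC))
E
```

```text
7.975 [585.2   1.2 150.4] [-3.091e+00  1.000e-03 -2.620e+00] [ 0.29  0.4  -0.11  0.06 -1.05 -1.37] [-0.3  0.2 -0.6] [[0.0, -0.96, -0.26, 67.87], [1.0, -0.0, 0.0, 0.14], [-0.0, -0.26, 0.96, -69.57], [0.0, 0.0, 0.0, 1.0]]
```

View pics/w6c.png

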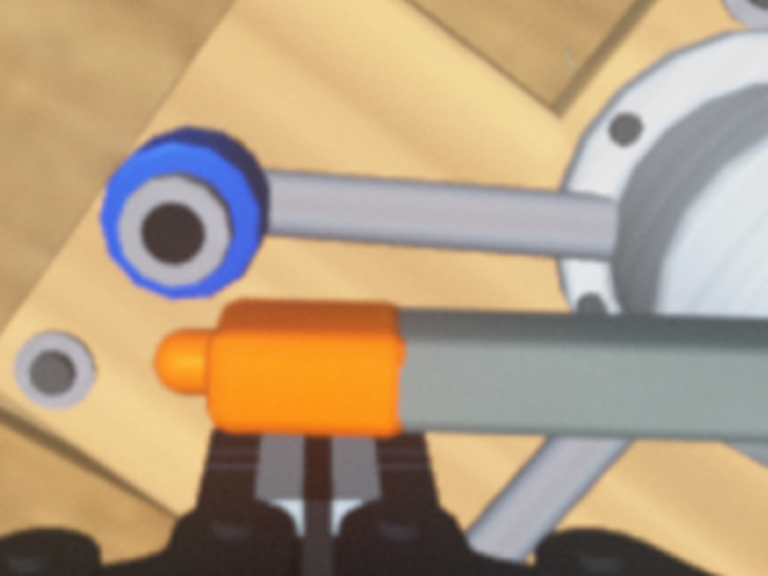

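```bash
python3 -c "
from m import meas
meas('w6',(315,330.8),(322.7,276.8))"
```

```text
tip [579.  -27.6] blue [576.5 -34.4]
H [532.  55.] r 95.0 99.9 ang -1.054 -1.109 err 0.055
```

Emit:
{"fn": "play_rows", "kwargs": {"rows": [-0.0036, -0.002, 0, 0, 0, -3, 0, 0, 0, 0, 0, 0, 0, 0]}}

```text
clock: 8.28
position: [582.3, -0.2, 150.3]
tool_rot: [-3.09, 0.001, -2.665]
contact_force: [-0.2, -0.7, -0.4]
grip_width: 0.003
```

```bash
python3 w.py w7
python3 - <<'E'
import cv2
a=cv2.imread("pics/w7.png")[180:420,250:570];cv2.imwrite("pics/w7c.png",cv2.resize(a,None,fx=2.4,fy=2.4,interpolation=cv2.INTER_CUBIC))
E
```

```text
8.275 [ 5.823e+02 -2.000e-01  1.503e+02] [-3.090e+00  1.000e-03 -2.665e+00] [ 0.29  0.4  -0.12  0.06 -1.05 -1.42] [-0.2 -0.7 -0.4] [[0.0, -0.96, -0.26, 67.87], [1.0, -0.0, 0.0, 0.06], [-0.0, -0.26, 0.96, -69.57], [0.0, 0.0, 0.0, 1.0]]
```

View pics/w7c.png

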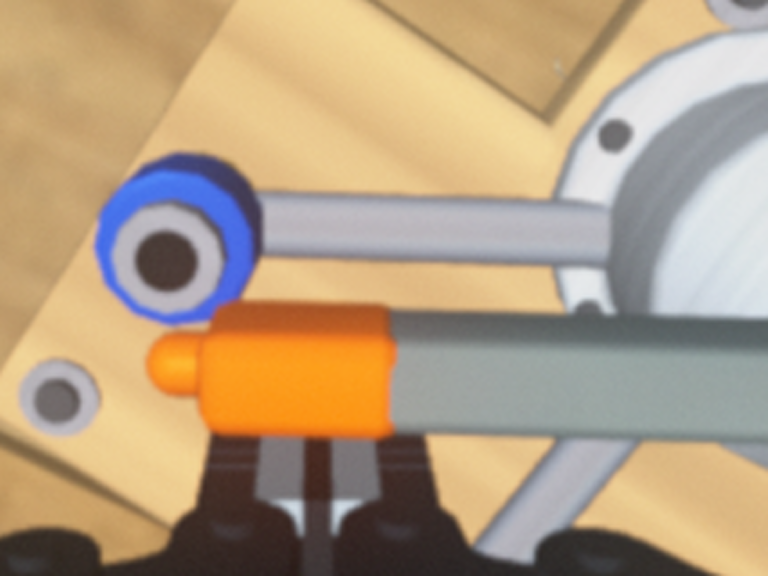

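```bash
python3 -c "
from m import meas
meas('w7',(311.7,331.3),(319.6,288.3))"
```

```text
tip [575.4 -29.5] blue [576.6 -34.6]
H [532.  55.] r 95.0 100.0 ang -1.097 -1.109 err 0.012
```

Emit:
{"fn": "play_rows", "kwargs": {"rows": [-0.0007, -0.0004, 0, 0, 0, 0, 0, 0.018, 0.01, 0, 0, 0, 0, 0, 0.005, 0.005, 0.04, 0, 0, 0, 0, 0, 0, 0.05, 2, 2, 0, 0, 0, 0, 0.04, 0, 0, 0, 0, 0, 0, 0, 0, 0, 0, 0]}}

```text
clock: 9.07
position: [604.0, 15.1, 282.6]
tool_rot: [-3.14, -0.018, -2.654]
contact_force: [0.1, 0.3, -0.4]
grip_width: 0.0
```

```bash
python3 w.py w8
```

```text
9.075 [604.   15.1 282.6] [-3.14  -0.018 -2.654] [ 0.29  0.38  0.23  0.01 -1.44 -1.37] [ 0.1  0.3 -0.4] [[0.0, -0.96, -0.26, 67.86], [1.0, 0.0, 0.0, 0.06], [-0.0, -0.26, 0.96, -69.54], [0.0, 0.0, 0.0, 1.0]]
```

View pics/w8.png

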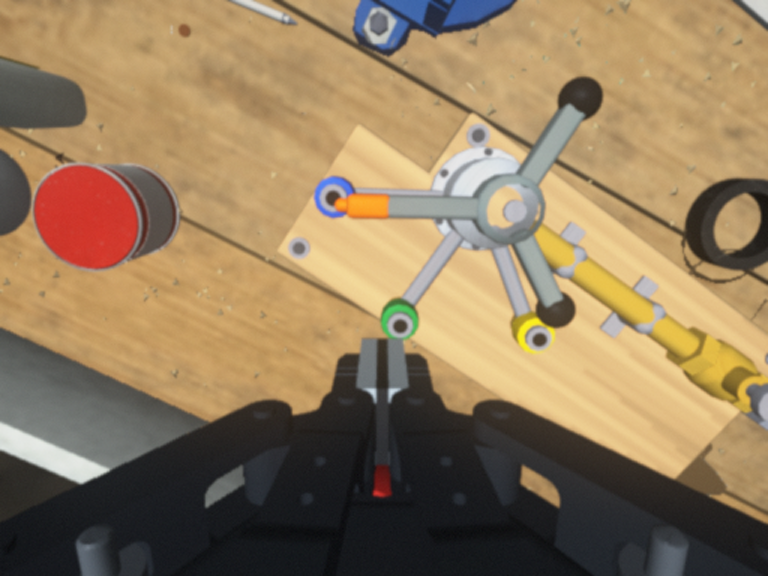

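Run:
```python
from h import *
c=pickle.load(open("w8.pkl","rb"))
ob={"oR":(332,197),"oM":(399,324),"oL":(538,338),"tip":(337,204.5),"b1":(555,309.5),"b2":(579,98.5)}
k=list(ob);uv=np.array([[(x+.5)/1.5-.5,(y+.5)/1.5-.5] for x,y in ob.values()])
def f(p):
    m=model(p[3],0);return (proj(c,world(p,[m[n] for n in k]))-uv).ravel()
r=least_squares(f,[543,139,-.12,-1]);print(r.x.round(3))
for n,e in zip(k,f(r.x).reshape(-1,2).round(2)):print(n,e)
from m import meas
meas('w8',ob['tip'],ob['oR'])
```

```text
[ 5.4245e+02  1.3949e+02 -1.2100e-01 -9.8300e-01]
oR [ 0.52 -0.37]
oM [0.09 0.68]
oL [0.31 0.94]
tip [-1.84 -0.03]
b1 [ 0.34 -0.56]
b2 [ 0.71 -0.19]
tip [574.4 -28.3] blue [576.3 -35.2]
H [532.  55.] r 93.5 100.5 ang -1.101 -1.114 err 0.014
```

The pointer is over the blue outlet within about 1° in three independent measurements. Nothing else has moved in view (w8). Now to the left side of the shut lever.

Emit:
{"fn": "play_rows", "kwargs": {"rows": [-0.018, 0.045, 0, 0, 0, 9, 0, -0.018, 0.045, 0, 0, 0, 9, 0, -0.018, 0.045, 0, 0, 0, 9, 0, -0.018, 0.045, 0, 0, 0, 9, 0, -0.018, 0.045, 0, 0, 0, 9, 0, -0.018, 0.045, 0, 0, 0, 9, 0, 0, 0, 0, 0, 0, 0, 0]}}

```text
clock: 10.0
position: [486.9, 291.2, 268.3]
tool_rot: [3.129, -0.037, -1.676]
contact_force: [-0.5, -0.2, -0.0]
grip_width: 0.004
```

Emit:
{"fn": "play_rows", "kwargs": {"rows": [0, 0.019, -0.02, 0, 0, 0, 0, 0, 0, -0.04, 0, 0, 0, 0, 0, 0, -0.035, 0, 0, 0, 0, 0, 0, 0, 0, 0, 0, 0]}}

```text
clock: 10.5
position: [485.4, 307.8, 166.9]
tool_rot: [3.124, -0.043, -1.677]
contact_force: [0.3, -0.1, 0.3]
grip_width: -0.004
```

Emit:
{"fn": "play_rows", "kwargs": {"rows": [0, 0, -0.015, 0, 0, 0, 0, 0, 0, 0, 0, 0, 0, 0]}}

```text
clock: 10.75
position: [486.4, 307.5, 152.6]
tool_rot: [3.126, -0.042, -1.678]
contact_force: [-0.4, -0.2, 0.9]
grip_width: 0.002
```

Emit:
{"fn": "play_rows", "kwargs": {"rows": [0, -0.014, 0, 0, 0, 0, 0, -0.003, -0.014, -0.001, 0, 0, 9, 0, -0.003, -0.014, -0.001, 0, 0, 10, 0, 0.001, -0.012, -0.001, 0, 0, 9, 0, 0.002, -0.012, -0.001, 0, 0, 9, 0, 0, 0, 0, 0, 0, 0, 0]}}

```text
clock: 11.5
position: [484.7, 239.4, 154.6]
tool_rot: [3.136, -0.034, -1.015]
contact_force: [-0.0, 0.5, 0.2]
grip_width: -0.002
```

Emit:
{"fn": "play_rows", "kwargs": {"rows": [0.004, -0.01, -0.003, 0, 0, 9, 0, 0.005, -0.01, -0.001, 0, 0, 9, 0, 0.008, -0.009, -0.001, 0, 0, 9, 0, 0.008, -0.008, -0.001, 0, 0, 9, 0, 0.008, -0.005, -0.001, 0, 0, 8, 0, 0, 0, 0, 0, 0, 0, 0]}}

```text
clock: 12.25
position: [518.6, 197.3, 151.6]
tool_rot: [-3.141, -0.033, -0.246]
contact_force: [-0.0, 0.2, -0.4]
grip_width: 0.004
```

Emit:
{"fn": "play_rows", "kwargs": {"rows": [0.005, -0.002, 0, 0, 0, 4, 0, 0.003, -0.001, 0, 0, 0, 3, 0]}}

```text
clock: 12.5
position: [525.3, 193.9, 151.8]
tool_rot: [3.141, -0.031, -0.132]
contact_force: [-0.6, -0.6, -0.6]
grip_width: 0.0
```

Emit:
{"fn": "play_rows", "kwargs": {"rows": [0.003, 0, 0, 0, 0, 0, 0]}}

```text
clock: 12.62
position: [527.8, 193.7, 151.8]
tool_rot: [3.141, -0.03, -0.136]
contact_force: [-1.2, -1.8, 0.1]
grip_width: 0.001
```

Emit:
{"fn": "play_rows", "kwargs": {"rows": [0.002, 0, 0, 0, 0, 0, 0]}}

```text
clock: 12.75
position: [528.5, 193.7, 151.6]
tool_rot: [3.14, -0.027, -0.14]
contact_force: [-9.5, 1.0, 5.7]
grip_width: 0.002
```

Emit:
{"fn": "play_rows", "kwargs": {"rows": [0.002, 0, 0, 0, 0, 0, 0]}}

```text
clock: 12.88
position: [528.7, 193.8, 151.6]
tool_rot: [3.139, -0.024, -0.144]
contact_force: [-11.3, 0.7, 6.8]
grip_width: -0.006
```

Firm stop at the expected position. Retract and check.

Emit:
{"fn": "play_rows", "kwargs": {"rows": [-0.02, 0.002, 0, 0, 0, 0, 0, -0.02, 0, 0, 0, 0, 0, 0, 0, 0, 0.05, 0, 0, 0, 0, -0.02, 0, 0.05, 0, 0, 0, 0, -0.02, -0.02, 0.05, 0, 0, 0, 0, 0, -0.01, 0.04, 0, 0, 0, 0, 0, 0, 0, 0, 0, 0, 0]}}

```text
clock: 13.75
position: [446.6, 166.4, 349.7]
tool_rot: [-3.14, -0.032, -0.165]
contact_force: [0.9, -0.8, -1.2]
grip_width: -0.004
```

```bash
python3 w.py w9
```

```text
13.75 [446.6 166.4 349.7] [-3.14  -0.032 -0.165] [ 0.7   0.08  0.    0.02 -1.47  0.7 ] [ 0.9 -0.8 -1.2] [[0.0, -0.97, -0.26, 64.82], [1.0, 0.0, -0.0, 0.97], [0.0, -0.26, 0.97, -69.61], [0.0, 0.0, 0.0, 1.0]]
```

View pics/w9.png

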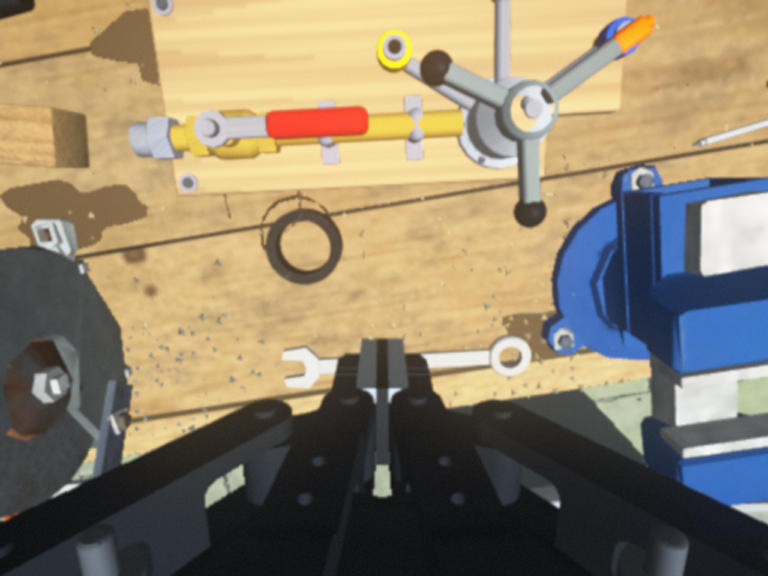

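Run:
```python
from h import *
c=pickle.load(open("w9.pkl","rb"))
ob={"oL":(395,46),"tip":(655,17),"b1":(436,68),"b2":(530,213),"lt":(369,121),"lp":(210,127.5)}
k=list(ob);uv=np.array([[(x+.5)/1.5-.5,(y+.5)/1.5-.5] for x,y in ob.values()])
def f(p):
    m=model(p[3],p[4]);return (proj(c,world(p,[m[n] for n in k]))-uv).ravel()
r=least_squares(f,[543,139,-.12,-1,0],loss='soft_l1');print(r.x.round(3))
for n,e in zip(k,f(r.x).reshape(-1,2).round(2)):print(n,e)
```

```text
[ 5.42080e+02  1.39168e+02 -1.15000e-01 -9.88000e-01  6.00000e-03]
oL [-0.    0.09]
tip [-0.14  0.38]
b1 [0.59 0.13]
b2 [ 0.46 -0.85]
lt [-0.21  0.01]
lp [-0.69  0.04]
```

Lever fits at 0.006 rad (fully open) and the wheel at -0.988 (target -1). The tape, wrench and oak block are undisturbed. Handing in.

```bash
python3 -c "
from cell import *
print(job_done())"
```

```text
the job is handed in; nothing more can be done
None
```

I switched the air to the blue outlet in the order asked, pushing only with the closed finger, and handed the job in at 13.75 s on the robot's clock.

- **Lever shut:** I pushed the lever until it met its stop at about 10 N, and the wrist picture showed it across the pipe.
- **Wheel:** I turned the wheel from about +0.41 rad to about -0.985 rad against a target of -1.0. The last three measurements agree to within about 1° of the middle of the blue outlet. I left that small offset rather than risk overshooting.
- **Lever open:** I pushed the lever back to its open stop at about 11 N. The last picture fits it at 0.006 rad, which is open within measurement error.

In the last picture the tape and wrench were undisturbed, the oak block was in place as far as it was in view, and the robot was touching nothing. The grease tin was last seen standing in the picture taken after the wheel was turned. I did not measure it or the screwdriver, but the arm never went near them.

One retract command was refused because I had mistyped it; nothing moved, and I re-sent it correctly. During the first lever push the finger rode about 17 mm higher than planned. It still pushed the grip properly, and I lowered it partway through.

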